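# Clear the craft table after the bauble session

## Task

Clear up after the decorating session: set the two loose sequinned balls in the free holes of the wooden drying rack, lay both paintbrushes flat and lengthwise inside the long dark-grey tray, and stand the loose glue stick upright in the empty bay of the plywood caddy. The ball that is already drying must still sit in its hole at the end, and do not knock or shift the mug.

Things in the scene. Friction and masses are not known exactly. Their poses are not given: they have to be found in the camera images.
- ball_1_center (a point): One white pressed-pulp craft ball dotted with coloured sequins, 60 mm in diameter, about 30 g, lying loose on the table. This point is its centre; its axes mean nothing (it rolls).
- ball_2_center (a point): Another, just the same, white pressed-pulp craft ball dotted with coloured sequins, 60 mm in diameter, about 30 g, lying loose on the table. This point is its centre; its axes mean nothing (it rolls).
- brush_wide_mid (a point): the wider paintbrush, lying on the table: round blue handle 12 mm thick, flat copper ferrule, pale bristles, 24 mm wide, 180 mm long, 25 g. This point is the middle of its length, on its axis, 6 mm above what it lies on; its x axis points along it to the bristles. The handle runs from 90 mm behind this point to 30 mm ahead of it, so it can be gripped here.
- brush_narrow_mid (a point): the narrower paintbrush, lying on the table: round blue handle 12 mm thick, flat copper ferrule, pale bristles, 14 mm wide, 180 mm long, 25 g. This point is the middle of its length, on its axis, 6 mm above what it lies on; its x axis points along it to the bristles. The handle runs from 90 mm behind this point to 30 mm ahead of it, so it can be gripped here.
- glue_mid (a point): the loose glue stick, standing upright on the table: white barrel, grey twist base and cap, 27 mm in diameter, 100 mm tall, about 40 g. This point is on its axis, half-way up (50 mm above its foot); its z axis runs up along the stick.
- rack: drying rack, fixed: pale wooden board 84 mm (x) by 232 mm (y), top 28 mm above the table, three 36 mm through holes in a row at y = -77, 0, +77 mm, x = 0. Origin: centre of its underside, z up. A seated ball sinks 6 mm, its centre 52 mm above the table. The hole at +77 mm holds the drying ball; the other two are free, either ball may go in either.
- ball_done_center (a point): the ball that is already drying in the rack's hole at y = +77 mm; just like the other two (60 mm, sequinned), loose in its hole. This point is its centre.
- tray: brush tray, fixed, empty: open, dark-grey plastic, outside 114 mm (x) by 224 mm (y, its length), 24 mm high (26.5 mm over the rounded rim); walls and floor 4 mm thick. Origin: centre of its underside, z up. Brushes may point either way.
- caddy: glue caddy, fixed: open plywood box, outside 58 mm (x) by 110 mm (y), 55 mm high; walls, floor and a middle partition 4 mm thick make two bays 50 by 49 mm, centred at x = 0, y = +26.5 and -26.5 mm. The bay at -26.5 holds another glue stick like the loose one (top 104 mm above the table); the bay at +26.5 is empty. Origin: centre of its underside, z up.
- mug: an empty white ceramic mug, 80 mm in diameter, 92 mm tall, with a handle on its +y side that stands out about 35 mm; stands at one edge of the work, a bystander. Origin: centre of its underside, z up.
There are look-alikes about, which are no part of the job. Leave any pink look-alike of the part that bears brush_wide_mid alone.

How it is judged:
At the end, for the whole second after the job is handed in: All three balls seated in rack holes (centres 46-55.5 mm above its underside); both brushes flat inside the tray, within 0.4 rad of its length, middles within 24 mm of its middle lengthwise; glue stick on the floor of the empty bay, tilt under 0.2 rad; all at rest (under 0.03 m/s) (x of ball_1_center in the frame of rack between -0.012 and 0.012 m and y of ball_1_center in the frame of rack between -0.092 and 0.092 m and z of ball_1_center in the frame of rack between 0.046 and 0.0555 m and x of ball_2_center in the frame of rack between -0.012 and 0.012 m and y of ball_2_center in the frame of rack between -0.092 and 0.092 m and z of ball_2_center in the frame of rack between 0.046 and 0.0555 m and x of ball_done_center in the frame of rack between -0.012 and 0.012 m and y of ball_done_center in the frame of rack between -0.092 and 0.092 m and z of ball_done_center in the frame of rack between 0.046 and 0.0555 m and x of brush_wide_mid in the frame of tray between -0.052 and 0.052 m and y of brush_wide_mid in the frame of tray between -0.024 and 0.024 m and z of brush_wide_mid in the frame of tray between 0.004 and 0.024 m and angle between the x axis of each of brush_wide_mid, brush_narrow_mid and the y axis of tray, either way round below 0.4 rad and angle between brush_wide_mid's own x axis and vertical between 1.45 and 1.69 rad and x of brush_narrow_mid in the frame of tray between -0.052 and 0.052 m and y of brush_narrow_mid in the frame of tray between -0.024 and 0.024 m and z of brush_narrow_mid in the frame of tray between 0.004 and 0.024 m and angle between brush_narrow_mid's own x axis and vertical between 1.45 and 1.69 rad and x of glue_mid in the frame of caddy between -0.02 and 0.02 m and y of glue_mid in the frame of caddy between 0.008 and 0.048 m and z of glue_mid in the frame of caddy between 0.048 and 0.06 m and angle between glue_mid's own z axis and vertical below 0.2 rad and linear speed of each of ball_1, ball_2, brush_wide, brush_narrow, glue below 0.03 m/s); the robot touches nothing.
It fails at once if the mug is shifted by more than 20 mm or tipped (distance of mug from where it was at the start of the episode above 0.02 m or angle between mug's own z axis and vertical above 0.3 rad).
It also fails if it takes over 125 s, if anything falls off the work surface, if the arm or the gripper's body presses on something with over 40 N, if the wrist force passes 120 N, or if a joint passes its speed limit or range.

## Robot

A 6-joint arm with a two-finger parallel gripper is mounted at the origin on the work surface. World frame = base frame: x ahead of the robot, y to its left, z up, the work surface at z = 0. Lengths are in m, angles in rad, forces in N, time in s.
With the tool pointing down it reaches from about 0.275 to 0.85 m from the base axis. Payload 5.2 kg.
Tool frame: the origin (TCP) lies on the mounting face of the last link; the fingertips stand 173 mm ahead of it and the grasp point (between the pads) lies 155 mm ahead of it; z points along the fingers, y is the direction in which the jaws open and shut (so a half turn about z gives the same grasp; the last joint's range is limited). The gripper opens to 85 mm and grips with 20 to 120 N. Pads are 22 mm wide; open, the fingers measure 114 mm over their backs; the gripper's body (76 mm by 85 mm) begins 54 mm behind the grasp point. The pads swing forward as they close: fully open they stand 13 mm farther back than shut.
Start: joints at [1.07, 0.259, 1.535, -0, 1.348, -0.203], TCP at [0.161, 0.526, 0.405] pointing down, gripper open.
Joint ranges: [-3.14, 3.14], [-0.91, 2.08], [0.19, 2.58], [-1.22, 4.36], [0.22, 2.71], [-3.12, 3.12]. Speed limits (rad/s): [2.57, 2.57, 3.14, 3.14, 3.14, 3.14].

## Interface

Orientations are given as a unit quaternion [x, y, z, w].
In Python, from station import get_obs, capture, job_done gives the robot as it stands.
- The arm moves only by the tool move_arm, never from a script. Its argument "moves" is a list that holds one entry, the list of rows, each a list of 7 numbers: the shift along the world's x, y, z in mm, then the turn, a rotation vector about the world's x, y, z in degrees, then the finger opening in mm, from 0 to 85.4. A call has 1 to 5 rows; each row is the pose to reach, as a shift and turn from the pose commanded when the call began; what a row does not reach only later rows make up. A row lasts 1/12 s, in which the tool goes at most 41.7 mm and 7.16 degrees, less where a joint would pass 70% of its speed; a pose out of reach is approached as far as the arm can. A call with a gripper value outside its range is refused whole. The fingers move at their own pace and stop on an object; "newtons" is the grip in N (left out, the last holds). Time passes only in rows, so rows that repeat a pose let the fingers close. It gives the time, the measured TCP pose, the force and the opening at its end, in the units of the state.
- get_obs(): the state, without advancing time (a new reading comes with each control period).
- capture(name): name is "side" or "top" or "wrist"; returns a dict with "img" (384x512x3 uint8, blue, green, red), "K" (3x3 intrinsics, pixels), "extrinsics" (4x4, takes a point from camera to world coordinates). Camera axes: x right, y down, z forward; pixel columns grow to the right and rows downward; lengths in m; the calibration is good to about 2 mm. The wrist camera is an equidistant fisheye: a pixel r from the principal point sees the ray r / f radians off the axis. A picture is of the moment at which its call begins. There is no depth.
- job_done(): hands the job in, once; it reports no verdict.
The state is a dict: "clock": time; "joints": joint angles; "dq": joint speeds; "effort": joint torques, N m; "tool_pos": TCP position; "tcp_rot": TCP orientation; "wrist_force": force on the tool from outside, world axes, zero at the start; "torque": the same for the moment, N m; "grip_width": finger opening in m.
Only numpy, scipy, OpenCV 4.12 (cv2) and the standard library are available. Lean on these libraries where they do the work, as an engineer would, in place of code of your own. Each camera call takes 0.05 s, during which the arm holds its last target.

## Working session

There is one attempt and no reset: what is moved stays moved. The work goes in short steps, Python scripts to look and compute and a tool call to move; the robot and the scene stay as the last step left them, time stands still between calls to the robot, and variables do not carry over. Pictures are saved under pics/ and viewed, and the job is handed in when it is done.

Besides the shell and the picture viewer there is one more tool, called after ">>>" as name([rows], argument=value, ...), one row to a line, values as JSON. move_arm: Moves the arm, as the interface text tells. Its arguments: {"type":"object","properties":{"moves":{"type":"array"},"newtons":{"type":"number"}},"required":["moves"]}

```bash
mkdir -p pics; ls
cat > h.py <<'E'
import numpy as np, cv2
from station import get_obs, capture, job_done
def snap(n,f):
    c=capture(n); cv2.imwrite('pics/'+f+'.png',c['img']); np.savez('pics/'+f+'.npz',img=c['img'],K=c['K'],E=c['extrinsics']); return c
def load(f):
    d=np.load('pics/'+f+'.npz'); return dict(img=d['img'],K=d['K'],extrinsics=d['E'])
def ray(c,u,v,fish=False):
    K=c['K'];E=np.array(c['extrinsics'])
    x=(u-K[0,2])/K[0,0];y=(v-K[1,2])/K[1,1]
    if fish:
        r=np.hypot(x,y); d=np.array([x/r*np.sin(r),y/r*np.sin(r),np.cos(r)]) if r>0 else np.array([0,0,1.])
    else: d=np.array([x,y,1.])
    d=E[:3,:3]@d
    return E[:3,3],d/np.linalg.norm(d)
def onz(c,u,v,z,fish=False):
    o,d=ray(c,u,v,fish); return o+d*(z-o[2])/d[2]
def proj(c,p):
    E=np.linalg.inv(c['extrinsics']);q=E[:3,:3]@np.array(p)+E[:3,3]
    q=c['K']@q; return q[:2]/q[2]
E
python3 - <<'E'
from h import *
print(get_obs())
for n in('top','side','wrist'):
    c=snap(n,n+'0'); print(n,c['K'].round(1).tolist(),np.array(c['extrinsics']).round(3).tolist())
E
```

```text
pics
{'clock': 0.0, 'joints': array([ 1.07017343e+00,  2.59365192e-01,  1.53608124e+00,  1.73356447e-05,
        1.34801414e+00, -2.02808488e-01]), 'dq': array([ 0.00160096, -0.00109568,  0.00058066, -0.00038916,  0.00058002,
        0.0007564 ]), 'effort': array([ 3.56123737e-04, -4.46022713e+01, -2.90575433e+01, -3.22750407e-05,
        1.15189658e-02, -2.91187405e-05]), 'tool_pos': array([0.16126204, 0.52560479, 0.4038632 ]), 'tcp_rot': array([ 1.48359354e-01,  9.88933076e-01, -8.73868969e-04, -3.29690155e-04]), 'wrist_force': array([0.84949933, 0.43641818, 0.51124896]), 'torque': array([-0.00901887, -0.01578898, -0.03289527]), 'grip_width': 0.08534691383836296}
top [[445.4, 0.0, 263.2], [0.0, 445.4, 188.8], [0.0, 0.0, 1.0]] [[-0.008, -0.982, 0.19, 0.198], [-1.0, 0.01, 0.009, 0.003], [-0.011, -0.189, -0.982, 1.294], [0.0, 0.0, 0.0, 1.0]]
side [[499.1, 0.0, 254.8], [0.0, 499.1, 202.1], [0.0, 0.0, 1.0]] [[0.998, -0.05, 0.047, 0.33], [-0.066, -0.506, 0.86, -1.418], [-0.019, -0.861, -0.508, 0.921], [0.0, 0.0, 0.0, 1.0]]
wrist [[297.3, 0.0, 256.6], [0.0, 297.3, 196.4], [0.0, 0.0, 1.0]] [[0.294, 0.918, 0.267, 0.094], [0.956, -0.282, -0.083, 0.548], [-0.001, 0.279, -0.96, 0.373], [0.0, 0.0, 0.0, 1.0]]
```

View pics/top0.png

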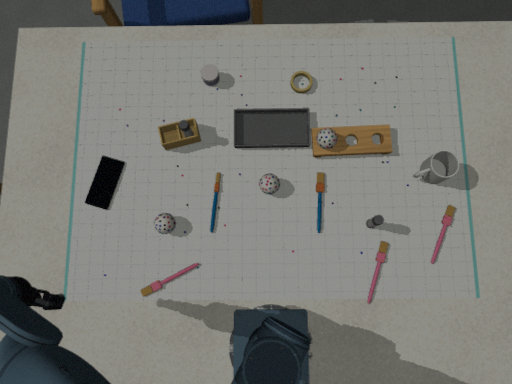

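View pics/side0.png

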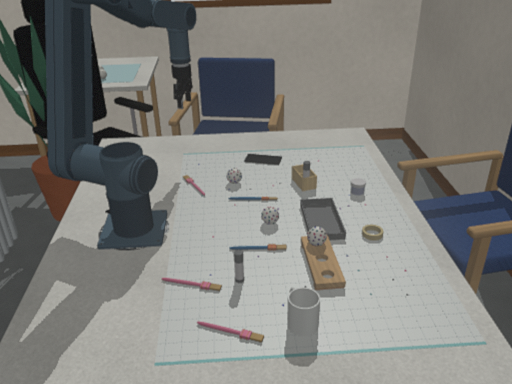

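View pics/wrist0.png

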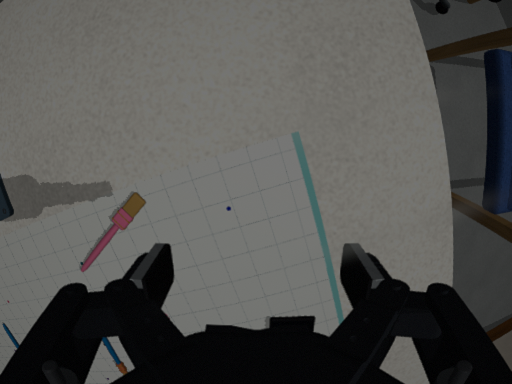

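The top view shows loose balls at (165,223) and (270,184), and the drying ball at (327,139). The blue brushes are at (217,202) and (320,202), and the loose glue stick is at (375,222).

The fixed things are the caddy (180,133), tray (272,128), rack (352,140) and mug (440,168). Look-alikes:
- pink brushes at (171,280), (379,271) and (443,234)
- grey pot (210,74)
- the caddy's own glue stick (184,127)

Next I'll check a close crop and measure.

Run:
```python
from h import *
c=load('top0'); im=c['img']
cv2.imwrite('pics/crop1.png',cv2.resize(im[60:310,80:480],None,fx=2,fy=2,interpolation=cv2.INTER_CUBIC))
hsv=cv2.cvtColor(im,cv2.COLOR_BGR2HSV)
# blue handles
def blobs(m,mn):
    n,l,s,ce=cv2.connectedComponentsWithStats(m.astype(np.uint8)); return [(l==i) for i in range(1,n) if s[i,4]>=mn]
H,S,V=[hsv[...,i].astype(int) for i in range(3)]
roi=np.zeros_like(H,bool); roi[50:300,80:470]=1
for b in blobs((H>95)&(H<115)&(S>110)&roi,30):
    v,u=np.nonzero(b); P=np.array([onz(c,x,y,.006)[:2] for x,y in zip(u,v)])
    m=P.mean(0); w,V_=np.linalg.eigh(np.cov((P-m).T)); a=V_[:,1]; t=(P-m)@a
    print('blue',u.mean().round(1),v.mean().round(1),m.round(4),a.round(3),(m+a*t.min()).round(4),(m+a*t.max()).round(4))
for b in blobs((H>5)&(H<25)&(S>90)&roi,15):
    v,u=np.nonzero(b);print('orange',u.mean().round(1),v.mean().round(1),b.sum(),[u.min(),u.max(),v.min(),v.max()], onz(c,u.mean(),v.mean(),.006).round(4))
```

```text
blue 213.5 210.7 [0.3826 0.1611] [-0.995  0.101] [0.4382 0.1555] [0.3232 0.1672]
blue 319.0 211.4 [ 0.3777 -0.1466] [-0.999  0.048] [ 0.435  -0.1494] [ 0.3174 -0.1437]
orange 300.9 81.7 166 [np.int64(291), np.int64(311), np.int64(71), np.int64(92)] [ 0.7817 -0.1039  0.006 ]
orange 177.6 134.6 750 [np.int64(158), np.int64(200), np.int64(118), np.int64(149)] [0.6158 0.2728 0.006 ]
orange 355.1 140.8 1720 [np.int64(311), np.int64(391), np.int64(125), np.int64(156)] [ 0.5899 -0.2617  0.006 ]
orange 216.9 182.5 71 [np.int64(214), np.int64(219), np.int64(173), np.int64(191)] [0.4665 0.1519 0.006 ]
orange 319.8 182.4 141 [np.int64(316), np.int64(323), np.int64(173), np.int64(192)] [ 0.4638 -0.1519  0.006 ]
orange 449.7 210.7 74 [np.int64(445), np.int64(454), np.int64(205), np.int64(216)] [ 0.3758 -0.526   0.006 ]
orange 383.1 247.0 76 [np.int64(379), np.int64(387), np.int64(242), np.int64(252)] [ 0.2729 -0.3267  0.006 ]
orange 146.4 290.6 78 [np.int64(141), np.int64(152), np.int64(286), np.int64(295)] [0.1564 0.3482 0.006 ]
```

View pics/crop1.png

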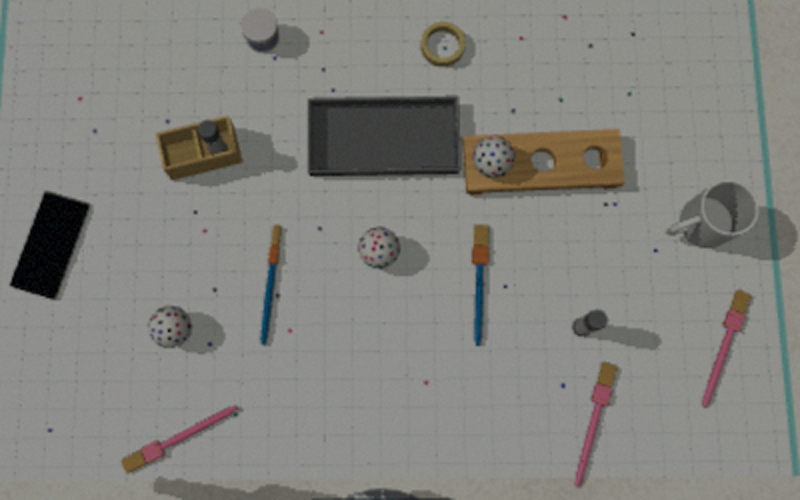

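Run:
```python
from h import *
for n in('top0','side0'):
    c=load(n); im=c['img']; cv2.imwrite(f'pics/{n}_x.png', cv2.resize(im[90:170,140:400] if n=='top0' else im[140:370,220:390],None,fx=3 if n=='top0' else 2.6,fy=3 if n=='top0' else 2.6,interpolation=cv2.INTER_CUBIC))
c=load('top0');g=cv2.cvtColor(c['img'],cv2.COLOR_BGR2GRAY)
big=cv2.resize(g,None,fx=4,fy=4,interpolation=cv2.INTER_CUBIC)
for (u,v,z) in((165,223,.03),(270,184,.03),(327,139,.052)):
    s=big[4*(v-16):4*(v+16),4*(u-16):4*(u+16)]
    ci=cv2.HoughCircles(cv2.GaussianBlur(s,(7,7),2),cv2.HOUGH_GRADIENT,1,50,param1=60,param2=15,minRadius=36,maxRadius=52)
    if ci is not None:
        for k in ci[0][:2]:
            x=u-16+(k[0]+.5)/4-.5;y=v-16+(k[1]+.5)/4-.5; print('ball',x,y,k[2]/4,onz(c,x,y,z).round(4))
```

```text
ball 164.75 221.75 9.65 [0.3486 0.2971 0.03  ]
ball 269.25 183.0 10.45 [ 0.4585 -0.0027  0.03  ]
```

View pics/top0_x.png

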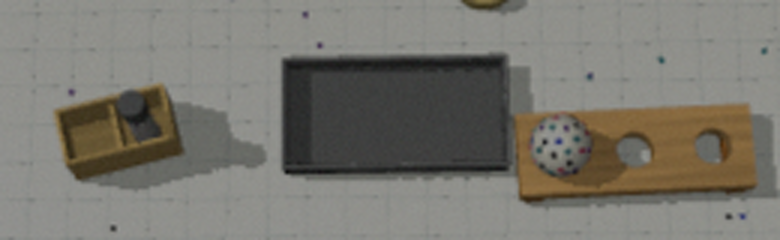

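View pics/side0_x.png

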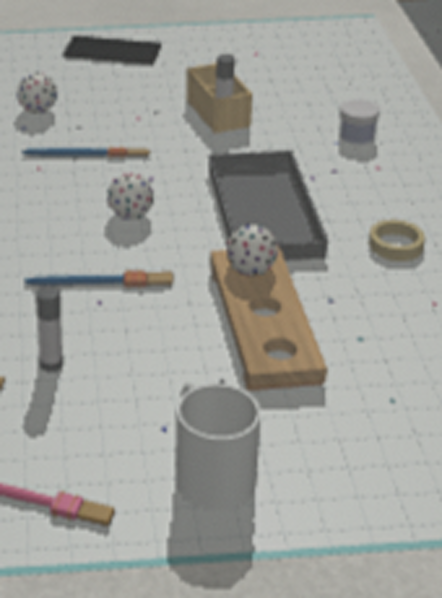

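Run:
```python
from h import *
c=load('top0')
f=lambda x,y,z:onz(c,140+x/3,90+y/3,z)[:2]
print('tray',[f(*p,.0265).round(4).tolist() for p in((283,58),(507,54),(508,170),(284,170))])
print('rack',[f(*p,.028).round(4).tolist() for p in((516,115),(748,104),(755,185),(519,194))])
print('holes',[f(*p,.028).round(4).tolist() for p in((634,149),(713,147))], 'done',f(560,145,.052).round(4))
print('caddy',[f(*p,.055).round(4).tolist() for p in((55,110),(163,85),(183,153),(77,178))])
print('caddyglue',f(132,104,.104))
# side refs: refine glue via two views
g=lambda u,v,z:onz(c,80+u/2,60+v/2,z)[:2]
print('glue top',g(597,319,.1),'foot',g(579,329,0))
s=load('side0')
h=lambda u,v,z:onz(s,220+u/2.6,140+v/2.6,z)[:2]
print('side glue foot',h(49,366,0),'top',h(48,288,.1))
print('side balls',h(130,196,.03),h(37,93,.03),h(251,250,.052))
print('side holes',h(264,307,.028),h(280,350,.028))
print('mug',g(728,205,.092),h(218,412,.092))
m=lambda u,v,z:onz(c,80+u/2,60+v/2,z)[:2]
print('mug handle',m(672,232,.05))
```

```text
tray [[0.6863, 0.0998], [0.6877, -0.1244], [0.5674, -0.1221], [0.5699, 0.0983]]
rack [[0.6233, -0.1314], [0.6319, -0.361], [0.5489, -0.3627], [0.5425, -0.132]]
holes [[0.5869, -0.2463], [0.5881, -0.3239]] done [ 0.5844 -0.1704]
caddy [[0.6247, 0.3195], [0.649, 0.2147], [0.5797, 0.1939], [0.5558, 0.2957]]
caddyglue [0.61281233 0.23498115]
glue top [ 0.34082034 -0.29479883] foot [ 0.33846668 -0.29280023]
side glue foot [ 0.34046674 -0.29791491] top [ 0.34326846 -0.28984734]
side balls [ 0.45753173 -0.00295784] [0.34654806 0.29697378] [ 0.5849658  -0.17054285]
side holes [ 0.58708221 -0.24993579] [ 0.59040845 -0.32740384]
mug [ 0.49852912 -0.48661387] [ 0.49606346 -0.49145051]
mug handle [ 0.47032568 -0.42093163]
```

>>> move_arm([
  [[94, -114, -80, 0, 0, -35, 85], [94, -114, -80, 0, 0, -35, 85], [94, -114, -80, 0, 0, -35, 85], [94, -114, -80, 0, 0, -35, 85], [94, -114, -80, 0, 0, -35, 85]],
], newtons=25)

```text
clock: 0.57
tool_pos: [0.2571, 0.4071, 0.3208]
tcp_rot: [0.443, 0.896, -0.004, -0.0]
wrist_force: [-1.1, -0.3, -0.6]
grip_width: 0.0849
```

>>> move_arm([
  [[93, -115, -40, 0, 0, -35, 85], [93, -115, -40, 0, 0, -35, 85], [93, -115, -40, 0, 0, -35, 85], [93, -115, -40, 0, 0, -35, 85], [93, -115, -40, 0, 0, -35, 85]],
])

```text
clock: 0.98
tool_pos: [0.3507, 0.2934, 0.2832]
tcp_rot: [0.692, 0.721, -0.001, 0.0]
wrist_force: [0.4, 0.4, 0.4]
grip_width: 0.0849
```

Run:
```python
from h import *
snap('wrist','w1'); o=get_obs(); print(o['tool_pos'],o['tcp_rot'])
```

```text
[0.34969631 0.29471047 0.28375394] [ 6.94722704e-01  7.19276941e-01 -1.01266591e-03 -1.44370648e-04]
```

View pics/w1.png

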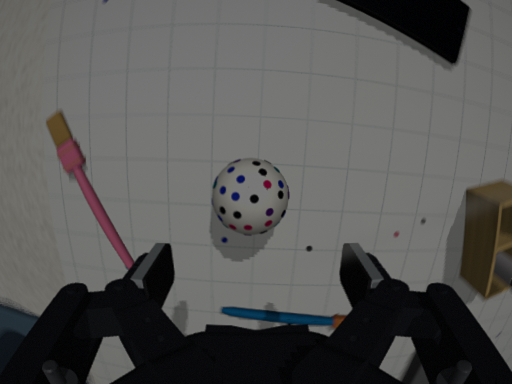

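The wrist view shows ball 1 at about (250,197), radius 38 px, lying between the fingers.

```bash
cat >> h.py <<'E'
def wball(f,z=.03,seed=None):
    c=load(f); g=cv2.cvtColor(c['img'],cv2.COLOR_BGR2GRAY)
    ci=cv2.HoughCircles(cv2.GaussianBlur(g[:300],(7,7),1.5),cv2.HOUGH_GRADIENT,1,60,param1=80,param2=18,minRadius=25,maxRadius=60)
    for k in (ci[0][:4] if ci is not None else []): print(k, onz(c,k[0],k[1],z,True).round(4))
E
python3 -c "
from h import *
wball('w1')"
```

```text
[249.5 196.5  39. ] [0.345  0.2999 0.03  ]
```

>>> move_arm([
  [[-2, 1, -40, 0, 0, -2.5, 85], [-2, 1, -75, 0, 0, -2.5, 85], [-2, 1, -95, 0, 0, -2.5, 85], [-2, 1, -99, 0, 0, -2.5, 85], [-2, 1, -99, 0, 0, -2.5, 58]],
])

```text
clock: 1.45
tool_pos: [0.3456, 0.2979, 0.1847]
tcp_rot: [0.704, 0.711, -0.002, -0.001]
wrist_force: [0.3, -0.0, 0.7]
grip_width: 0.0751
```

>>> move_arm([
  [[0, 0, 0, 0, 0, 0, 50], [0, 0, 0, 0, 0, 0, 50], [0, 0, 0, 0, 0, 0, 50], [0, 0, 0, 0, 0, 0, 50], [0, 0, 0, 0, 0, 0, 50]],
])

```text
clock: 1.87
tool_pos: [0.3469, 0.2982, 0.1869]
tcp_rot: [0.704, 0.71, 0.001, 0.0]
wrist_force: [-0.6, 1.3, 5.1]
grip_width: 0.0586
```

>>> move_arm([
  [[0, 0, 15, 0, 0, 0, 50], [0, 0, 50, 0, 0, 0, 50], [20, -60, 90, 0, 0, 0, 50], [35, -98, 90, 0, 0, 0, 50], [50, -136, 90, 0, 0, 0, 50]],
])

```text
clock: 2.28
tool_pos: [0.3868, 0.1875, 0.2753]
tcp_rot: [0.703, 0.711, 0.002, 0.001]
wrist_force: [0.2, -0.1, -0.5]
grip_width: 0.0585
```

Run:
```python
from h import *
snap('wrist','w2'); o=get_obs(); print(o['tool_pos'],o['grip_width'],o['wrist_force'])
```

```text
[0.39016693 0.18130243 0.27531302] 0.05880734947360907 [ 1.70983664 -2.75349334 -0.34852532]
```

View pics/w2.png

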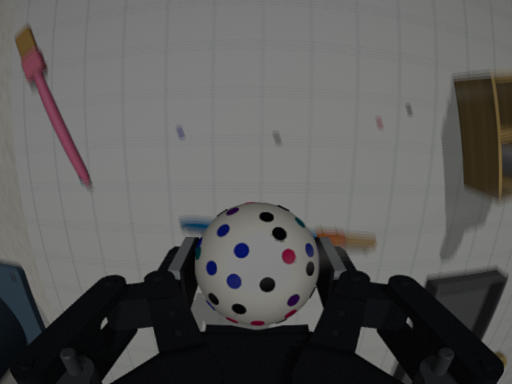

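>>> move_arm([
  [[16, -38, 15, 0, 0, 0, 50], [31, -76, 30, 0, 0, 0, 50], [46, -114, 30, 0, 0, 0, 50], [61, -152, 30, 0, 0, 0, 50], [76, -190, 30, 0, 0, 0, 50]],
])

```text
clock: 2.75
tool_pos: [0.4621, -0.0026, 0.3035]
tcp_rot: [0.704, 0.71, 0.0, 0.001]
wrist_force: [0.6, 0.5, -0.9]
grip_width: 0.0587
```

>>> move_arm([
  [[15, -38, 0, 0, 0, 0, 50], [30, -76, 0, 0, 0, 0, 50], [45, -114, 0, 0, 0, 0, 50], [60, -152, 0, 0, 0, 0, 50], [75, -190, 0, 0, 0, 0, 50]],
])

```text
clock: 3.17
tool_pos: [0.5371, -0.1927, 0.3028]
tcp_rot: [0.705, 0.71, 0.0, -0.0]
wrist_force: [0.3, 0.6, -0.3]
grip_width: 0.0584
```

>>> move_arm([
  [[16, -37, 0, 0, 0, 0, 50], [30, -74, 0, 0, 0, 0, 50], [42, -107, 0, 0, 0, 0, 50], [42, -107, 0, 0, 0, 0, 50], [42, -107, 0, 0, 0, 0, 50]],
])

```text
clock: 3.58
tool_pos: [0.5788, -0.2997, 0.3019]
tcp_rot: [0.705, 0.709, -0.0, -0.0]
wrist_force: [-0.7, -0.7, -1.3]
grip_width: 0.0584
```

Run:
```python
from h import *
snap('wrist','w3'); o=get_obs(); print(o['tool_pos'],o['tcp_rot'],o['grip_width'],o['wrist_force'])
```

```text
[ 0.57853734 -0.29811721  0.3019615 ] [ 7.04895748e-01  7.09310333e-01  4.46779480e-05 -9.13192896e-04] 0.05858068688162573 [-0.56736138 -0.07375193 -0.77782059]
```

View pics/w3.png

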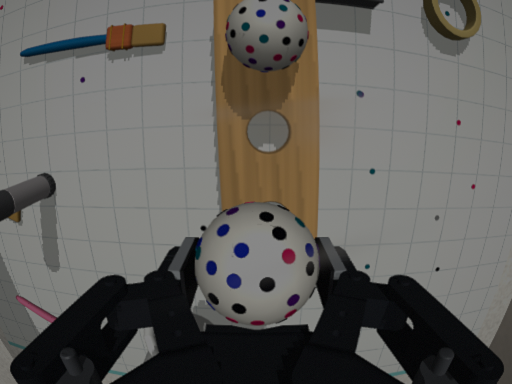

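Run:
```python
from h import *
c=load('w3')
for p,z in(((268,131.5),.028),((267,34),.052)): print(onz(c,*p,z,True).round(4))
# rack edges
for p in((220,150),(319,150),(215,60),(317,60)): print(p,onz(c,*p,.028,True).round(4))
wball('w3',.052)
```

```text
[ 0.5881 -0.2432  0.028 ]
[ 0.586  -0.1683  0.052 ]
(220, 150) [ 0.5487 -0.2584  0.028 ]
(319, 150) [ 0.6308 -0.2577  0.028 ]
(215, 60) [ 0.545  -0.1837  0.028 ]
(317, 60) [ 0.6276 -0.1825  0.028 ]
[262.5 262.5  56.1] [ 0.5842 -0.3486  0.052 ]
[264.5  36.5  34.4] [ 0.5842 -0.1703  0.052 ]
[458.5   8.5  31.5] [ 0.7548 -0.1194  0.052 ]
```

>>> move_arm([
  [[11, -26, 0, 0, 0, 0, 50], [11, -26, -30, 0, 0, 0, 50], [11, -26, -60, 0, 0, 0, 50], [11, -26, -60, 0, 0, 0, 50], [11, -26, -60, 0, 0, 0, 50]],
])

```text
clock: 4.05
tool_pos: [0.5891, -0.3218, 0.2412]
tcp_rot: [0.704, 0.71, -0.0, -0.003]
wrist_force: [-0.0, -0.1, 0.3]
grip_width: 0.0586
```

>>> move_arm([
  [[1, -2, -12, 0, 0, 0, 50], [1, -2, -22, 0, 0, 0, 50], [1, -2, -29, 0, 0, 0, 50], [1, -2, -31, 0, 0, 0, 50], [1, -2, -31, 0, 0, 0, 50]],
])

```text
clock: 4.47
tool_pos: [0.5906, -0.3256, 0.2112]
tcp_rot: [0.704, 0.71, -0.0, -0.001]
wrist_force: [-0.6, 0.6, 0.4]
grip_width: 0.0584
```

Run:
```python
from h import *
c=snap('side','s3'); cv2.imwrite('pics/s3c.png',cv2.resize(c['img'][190:380,220:420],None,fx=3,fy=3)); o=get_obs(); print(o['tool_pos'],o['grip_width'],o['wrist_force'])
```

```text
[ 0.59081298 -0.32578942  0.21168398] 0.05835283659680692 [ 0.16931042  0.2520343  -0.18382908]
```

View pics/s3c.png

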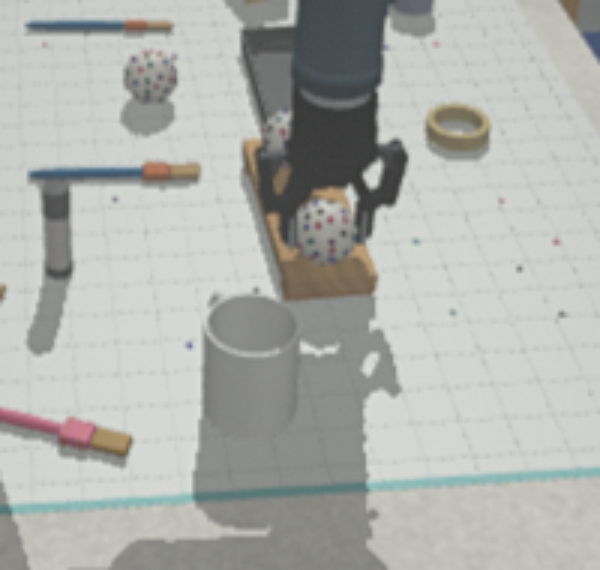

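The side view shows ball 1 just above the outer hole at crop (325,230), clear of the mug. I'll lower it the last few millimetres and release.

>>> move_arm([
  [[0, 1, -2, 0, 0, 0, 50], [0, 1, -3, 0, 0, 0, 60], [0, 1, -3, 0, 0, 0, 66], [0, 1, -3, 0, 0, 0, 74], [0, 1, -3, 0, 0, 0, 85]],
])

```text
clock: 4.93
tool_pos: [0.5909, -0.3249, 0.209]
tcp_rot: [0.704, 0.71, 0.0, 0.0]
wrist_force: [0.6, -0.7, -0.2]
grip_width: 0.0835
```

>>> move_arm([
  [[0, 0, 0, 0, 0, 0, 85], [0, 0, 10, 0, 0, 0, 85], [0, 0, 35, 0, 0, 0, 85], [0, 0, 70, 0, 0, 0, 85], [-12, 20, 100, 0, 0, 0, 85]],
])

```text
clock: 5.35
tool_pos: [0.5797, -0.3076, 0.3108]
tcp_rot: [0.705, 0.709, -0.0, 0.002]
wrist_force: [0.8, -0.4, 0.8]
grip_width: 0.085
```

Run:
```python
from h import *
c=snap('side','s4'); cv2.imwrite('pics/s4c.png',cv2.resize(c['img'][190:380,220:420],None,fx=3,fy=3)); o=get_obs(); print(o['tool_pos'],o['tcp_rot'],o['grip_width'],o['wrist_force'])
```

```text
[ 0.57892389 -0.30321859  0.31793489] [0.70429712 0.70989297 0.00094686 0.00408026] 0.08511033205949971 [-0.14637269  3.12258617  2.95837567]
```

View pics/s4c.png

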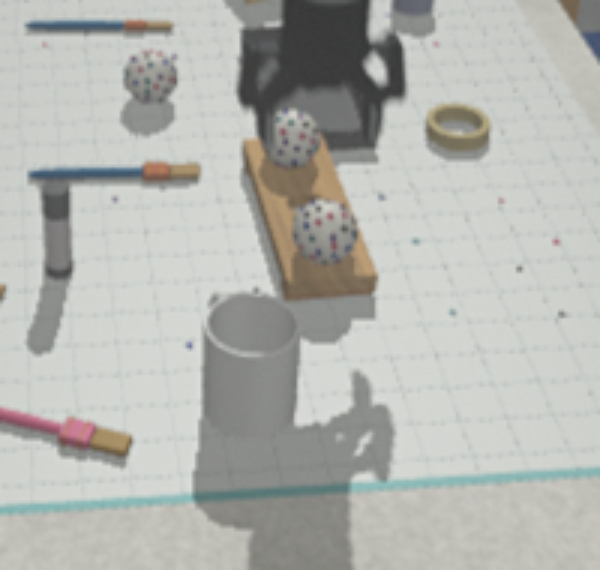

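Ball 1 is seated, crop (325,230). Ball 2 next.

>>> move_arm([
  [[-15, 37, 0, 0, 0, 0, 85], [-30, 74, 0, 0, 0, 0, 85], [-45, 111, 0, 0, 0, 0, 85], [-60, 149, 0, 0, 0, 0, 85], [-74, 186, 0, 0, 0, 0, 85]],
])

```text
clock: 5.82
tool_pos: [0.5036, -0.1172, 0.3095]
tcp_rot: [0.705, 0.71, 0.0, 0.0]
wrist_force: [1.0, 0.2, 0.4]
grip_width: 0.0852
```

>>> move_arm([
  [[-15, 37, 0, 0, 0, 0, 85], [-30, 74, 0, 0, 0, 0, 85], [-46, 115, -15, 0, 0, 0, 85], [-46, 115, -40, 0, 0, 0, 85], [-46, 115, -40, 0, 0, 0, 85]],
])

```text
clock: 6.23
tool_pos: [0.4561, -0.0012, 0.2665]
tcp_rot: [0.703, 0.711, -0.001, -0.003]
wrist_force: [-1.4, 0.8, -0.8]
grip_width: 0.0851
```

Run:
```python
from h import *
snap('wrist','w5'); o=get_obs(); print(o['tool_pos'],o['tcp_rot'])
wball('w5')
```

```text
[ 0.45761563 -0.00267156  0.26805004] [ 0.70349926  0.7106939  -0.00094987 -0.00143625]
[259.5 212.5  41.8] [ 0.4572 -0.0008  0.03  ]
```

>>> move_arm([
  [[0, 0, -35, 0, 0, 0, 85], [0, 0, -65, 0, 0, 0, 85], [0, 0, -80, 0, 0, 0, 85], [0, 0, -83, 0, 0, 0, 85], [0, 0, -83, 0, 0, 0, 60]],
])

```text
clock: 6.7
tool_pos: [0.4597, -0.005, 0.1859]
tcp_rot: [0.705, 0.709, -0.0, -0.0]
wrist_force: [-0.2, -0.1, 0.6]
grip_width: 0.0749
```

>>> move_arm([
  [[0, 0, 0, 0, 0, 0, 50], [0, 0, 0, 0, 0, 0, 50], [0, 0, 0, 0, 0, 0, 50], [0, 0, 0, 0, 0, 0, 50], [0, 0, 0, 0, 0, 0, 50]],
])

```text
clock: 7.12
tool_pos: [0.4599, -0.0042, 0.1873]
tcp_rot: [0.704, 0.71, 0.001, 0.002]
wrist_force: [0.8, -1.1, 7.1]
grip_width: 0.0586
```

>>> move_arm([
  [[0, 0, 15, 0, 0, 0, 50], [0, 0, 50, 0, 0, 0, 50], [0, 0, 90, 0, 0, 0, 50], [10, -10, 120, 0, 0, 0, 50], [18, -40, 120, 0, 0, 0, 50]],
])

```text
clock: 7.53
tool_pos: [0.4785, -0.0422, 0.3125]
tcp_rot: [0.703, 0.711, 0.003, 0.005]
wrist_force: [1.0, -0.1, -1.2]
grip_width: 0.0589
```

>>> move_arm([
  [[18, -34, 0, 0, 0, 0, 50], [36, -68, 0, 0, 0, 0, 50], [54, -102, 0, 0, 0, 0, 50], [72, -136, 0, 0, 0, 0, 50], [90, -170, 0, 0, 0, 0, 50]],
])

```text
clock: 7.95
tool_pos: [0.5672, -0.2153, 0.3062]
tcp_rot: [0.704, 0.71, 0.0, 0.0]
wrist_force: [-0.1, 0.0, 0.4]
grip_width: 0.0583
```

>>> move_arm([
  [[19, -35, 0, 0, 0, 0, 50], [19, -35, -30, 0, 0, 0, 50], [19, -35, -60, 0, 0, 0, 50], [19, -35, -60, 0, 0, 0, 50], [19, -35, -60, 0, 0, 0, 50]],
])

```text
clock: 8.37
tool_pos: [0.5849, -0.2483, 0.2442]
tcp_rot: [0.704, 0.71, -0.0, -0.003]
wrist_force: [0.2, 0.1, -0.5]
grip_width: 0.0589
```

Run:
```python
from h import *
snap('wrist','w6'); o=get_obs(); print(o['tool_pos'],o['tcp_rot'],o['grip_width'])
```

```text
[ 0.58576377 -0.24849336  0.24618792] [ 7.04278291e-01  7.09923795e-01 -7.79466406e-05 -5.37024257e-04] 0.05853458627270283
```

View pics/w6.png

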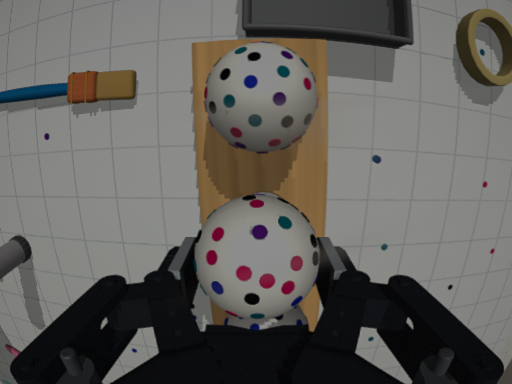

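>>> move_arm([
  [[2, 0, -15, 0, 0, 0, 50], [2, 0, -28, 0, 0, 0, 50], [2, 0, -35, 0, 0, 0, 50], [2, 0, -36, 0, 0, 0, 50], [2, 0, -36, 0, 0, 0, 50]],
])

```text
clock: 8.83
tool_pos: [0.5881, -0.2487, 0.211]
tcp_rot: [0.704, 0.71, 0.0, 0.001]
wrist_force: [0.4, -0.3, 0.8]
grip_width: 0.0585
```

>>> move_arm([
  [[0, 0, 0, 0, 0, 0, 56], [0, 0, 0, 0, 0, 0, 60], [0, 0, 0, 0, 0, 0, 66], [0, 0, 0, 0, 0, 0, 76], [0, 0, 0, 0, 0, 0, 85]],
])

```text
clock: 9.25
tool_pos: [0.5879, -0.2489, 0.2102]
tcp_rot: [0.704, 0.71, 0.0, 0.0]
wrist_force: [-0.4, -0.0, 0.4]
grip_width: 0.0847
```

>>> move_arm([
  [[0, 0, 0, 0, 0, 0, 85], [0, 0, 10, 0, 0, 0, 85], [0, 0, 35, 0, 0, 0, 85], [0, 0, 70, 0, 0, 0, 85], [0, 0, 100, 0, 0, 0, 85]],
])

```text
clock: 9.67
tool_pos: [0.5877, -0.2488, 0.3116]
tcp_rot: [0.704, 0.71, -0.0, -0.0]
wrist_force: [1.4, -0.4, 0.1]
grip_width: 0.0851
```

Run:
```python
from h import *
snap('wrist','w7'); o=get_obs(); print(o['tool_pos'],o['tcp_rot'],o['grip_width'])
c=snap('side','s7'); a=cv2.resize(c['img'][190:340,220:380],None,fx=2.5,fy=2.5)
w=load('w7')['img']; cv2.imwrite('pics/m7.png',np.hstack([a[:375],cv2.resize(w,(400,300))[:300] if 0 else cv2.copyMakeBorder(cv2.resize(w,(400,300)),0,75,0,0,cv2.BORDER_CONSTANT)]))
```

```text
[ 0.58933801 -0.24968371  0.31903418] [0.70433696 0.70984411 0.00114631 0.00542997] 0.0849459680215873
```

View pics/m7.png

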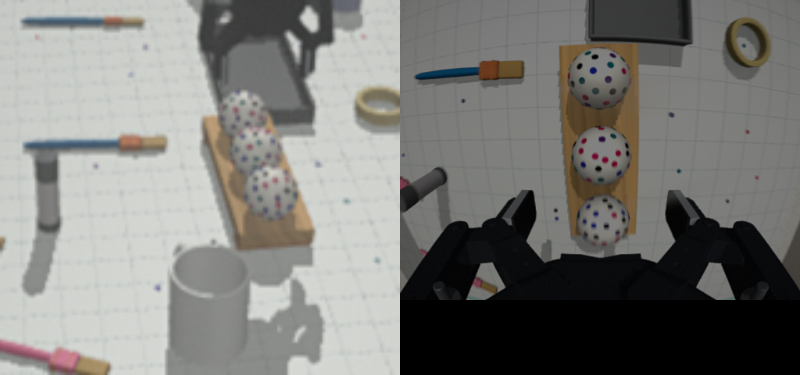

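All three balls are seated: in the right-hand image they sit at (600,78), (602,155) and (603,220). The glue stick is next.

>>> move_arm([
  [[-40, -7, 0, 0, 0, 0, 85], [-80, -14, 0, 0, 0, 0, 85], [-120, -22, 0, 0, 0, 0, 85], [-160, -29, 0, 0, 0, 0, 85], [-200, -36, 0, 0, 0, 0, 85]],
])

```text
clock: 10.18
tool_pos: [0.386, -0.2845, 0.3099]
tcp_rot: [0.704, 0.71, -0.0, 0.0]
wrist_force: [-0.1, -1.5, 0.5]
grip_width: 0.0848
```

>>> move_arm([
  [[-35, -7, 0, 0, 0, 0, 85], [-47, -9, 0, 0, 0, 0, 85], [-47, -9, 0, 0, 0, 0, 85], [-47, -9, 0, 0, 0, 0, 85], [-47, -9, 0, 0, 0, 0, 85]],
])

```text
clock: 10.6
tool_pos: [0.3417, -0.2941, 0.3101]
tcp_rot: [0.704, 0.71, 0.0, 0.001]
wrist_force: [-0.6, -0.8, -0.5]
grip_width: 0.0854
```

Run:
```python
from h import *
snap('wrist','w8'); o=get_obs(); print(o['tool_pos'],o['tcp_rot'],o['grip_width'])
```

```text
[ 0.34190545 -0.29393191  0.3099937 ] [7.04142366e-01 7.10058627e-01 1.30594943e-04 5.07995486e-04] 0.08525955960293123
```

View pics/w8.png

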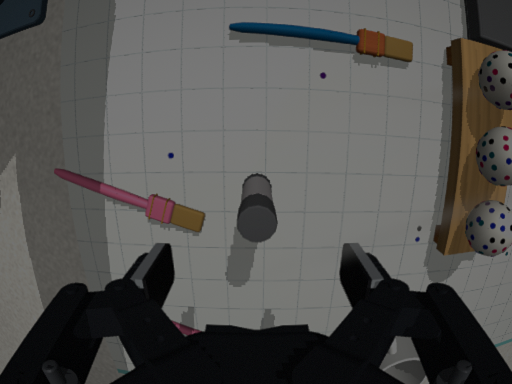

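Run:
```python
from h import *
c=load('w8')
print(onz(c,257.5,222,.1,True).round(4), onz(c,257,182,0,True).round(4))
# wide brush
for n,p in dict(tail=(231,27),hf=(359,41),tip=(411,51)).items(): print(n,onz(c,*p,.006,True).round(4))
```

```text
[ 0.3428 -0.2915  0.1   ] [ 0.3428 -0.2889  0.    ]
tail [ 0.3181 -0.1414  0.006 ]
hf [ 0.4378 -0.1487  0.006 ]
tip [ 0.4946 -0.1505  0.006 ]
```

>>> move_arm([
  [[0, 2, -35, 0, 0, 0, 85], [0, 2, -65, 0, 0, 0, 85], [0, 2, -74, 0, 0, 0, 70], [0, 2, -74, 0, 0, 0, 45], [0, 2, -74, 0, 0, 0, 15]],
])

```text
clock: 11.07
tool_pos: [0.3416, -0.2919, 0.2358]
tcp_rot: [0.704, 0.71, 0.0, -0.0]
wrist_force: [-0.9, -0.2, 1.2]
grip_width: 0.051
```

>>> move_arm([
  [[0, 0, 0, 0, 0, 0, 15], [0, 0, 0, 0, 0, 0, 15], [0, 0, 0, 0, 0, 0, 15], [0, 0, 0, 0, 0, 0, 15], [0, 0, 0, 0, 0, 0, 15]],
])

```text
clock: 11.48
tool_pos: [0.3414, -0.2925, 0.2372]
tcp_rot: [0.704, 0.71, -0.0, 0.002]
wrist_force: [1.3, 1.2, 6.4]
grip_width: 0.0268
```

Run:
```python
from h import *
snap('wrist','w9'); o=get_obs(); print(o['tool_pos'],o['tcp_rot'],o['grip_width'],o['wrist_force'])
```

```text
[ 0.34138926 -0.29248181  0.23722876] [ 7.04493168e-01  7.09708343e-01 -1.57706208e-04  1.84931538e-03] 0.026561968183955977 [1.39440213 0.76042939 6.38971225]
```

View pics/w9.png

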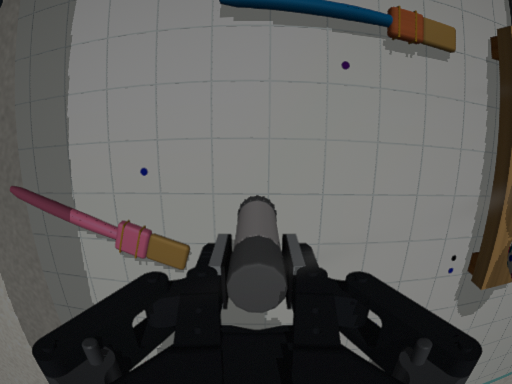

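>>> move_arm([
  [[0, 0, 35, 0, 0, 0, 15], [0, 0, 70, 0, 0, 0, 15], [0, 0, 110, 0, 0, 0, 15], [10, 30, 125, 0, 0, 0, 15], [20, 65, 125, 0, 0, 0, 15]],
])

```text
clock: 11.95
tool_pos: [0.3618, -0.2288, 0.3657]
tcp_rot: [0.706, 0.708, -0.0, 0.005]
wrist_force: [1.3, -0.3, -1.9]
grip_width: 0.0263
```

>>> move_arm([
  [[16, 37, 0, 0, 0, 0, 15], [32, 74, 0, 0, 0, 0, 15], [48, 111, 0, 0, 0, 0, 15], [64, 148, 0, 0, 0, 0, 15], [80, 185, 0, 0, 0, 0, 15]],
])

```text
clock: 12.37
tool_pos: [0.4409, -0.0399, 0.3615]
tcp_rot: [0.705, 0.71, 0.0, 0.001]
wrist_force: [1.4, -0.6, -1.2]
grip_width: 0.0261
```

>>> move_arm([
  [[16, 37, 0, 0, 0, 3, 15], [32, 74, 0, 0, 0, 6, 15], [48, 111, 0, 0, 0, 9, 15], [64, 148, 0, 0, 0, 11, 15], [80, 185, 0, 0, 0, 13, 15]],
])

```text
clock: 12.78
tool_pos: [0.521, 0.1452, 0.3613]
tcp_rot: [0.619, 0.786, 0.0, 0.0]
wrist_force: [-0.2, -0.4, 0.1]
grip_width: 0.0261
```

Run:
```python
from h import *
c=snap('wrist','w10'); o=get_obs(); print(o['tool_pos'],o['tcp_rot'],o['grip_width'],o['wrist_force'])
```

```text
[0.52297901 0.15056844 0.36133486] [ 6.17016668e-01  7.86943744e-01  3.15795860e-03 -4.90594403e-05] 0.026212954089563905 [3.75779723 4.81058635 0.84071792]
```

View pics/w10.png

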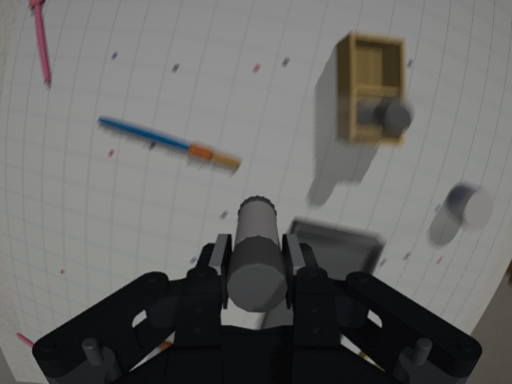

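>>> move_arm([
  [[19, 34, 0, 0, 0, 0, 15], [38, 68, 0, 0, 0, 0, 15], [57, 101, 0, 0, 0, 0, 15], [75, 134, 0, 0, 0, 0, 15], [75, 134, 0, 0, 0, 0, 15]],
])

```text
clock: 13.25
tool_pos: [0.5975, 0.2819, 0.36]
tcp_rot: [0.618, 0.786, 0.002, -0.0]
wrist_force: [-0.7, -0.6, -0.3]
grip_width: 0.0264
```

Run:
```python
from h import *
c=snap('wrist','w11'); o=get_obs(); print(o['tool_pos'],o['tcp_rot'],o['grip_width'],o['wrist_force'])
```

```text
[0.59642675 0.27960317 0.35985777] [ 6.18300786e-01  7.85941515e-01  5.35742566e-05 -2.62649370e-04] 0.026309017780712565 [ 0.00281599  0.10103919 -0.02657506]
```

View pics/w11.png

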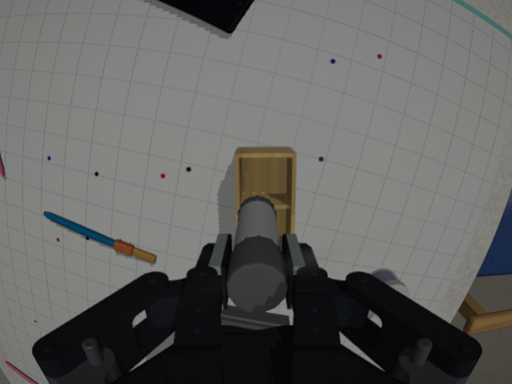

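Run:
```python
from h import *
c=load('w11')
cv2.imwrite('pics/w11c.png',cv2.resize(c['img'][130:250,200:340],None,fx=5,fy=5,interpolation=cv2.INTER_CUBIC))
```

```text
(no output)
```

View pics/w11c.png

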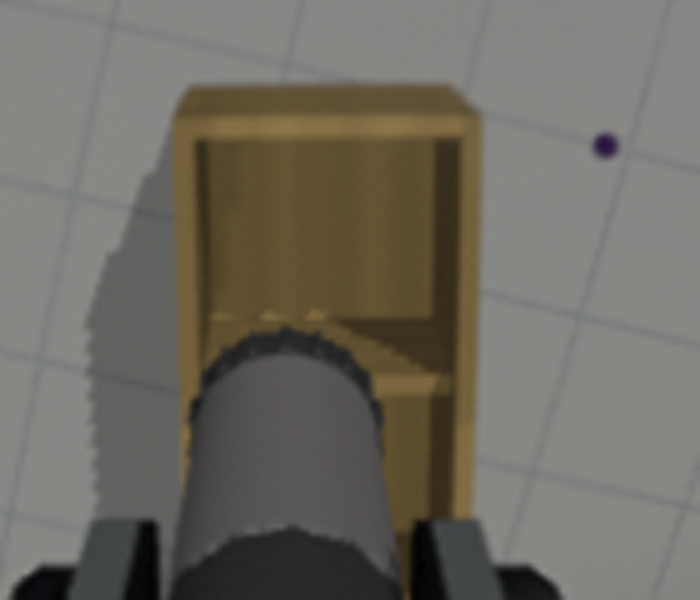

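Run:
```python
from h import *
c=load('w11')
f=lambda x,y:onz(c,200+x/5-.4,130+y/5-.4,.055,True)[:2]
for p in((172,118),(482,118),(195,138),(460,138),(440,376),(440,390)): print(p,f(*p).round(4))
a,b=f(172,118),f(482,118); print(np.linalg.norm(a-b))
x=(b-a)/np.linalg.norm(b-a); y=np.array([-x[1],x[0]]); print(x)
print('bay',(a+b)/2-y*(.055-.0265))
```

```text
(172, 118) [0.5702 0.3112]
(482, 118) [0.6264 0.3249]
(195, 138) [0.5752 0.3085]
(460, 138) [0.6233 0.3202]
(440, 376) [0.6318 0.2743]
(440, 390) [0.6325 0.2715]
0.057804245695047274
[0.9714228  0.23735571]
bay [0.60504308 0.29032867]
```

>>> move_arm([
  [[7, 8, 0, 0, 0, 0, 15], [7, 8, -20, 0, 0, 0, 15], [7, 8, -45, 0, 0, 0, 15], [7, 8, -55, 0, 0, 0, 15], [7, 8, -55, 0, 0, 0, 15]],
])

```text
clock: 13.72
tool_pos: [0.6015, 0.2837, 0.3027]
tcp_rot: [0.62, 0.785, -0.003, -0.002]
wrist_force: [0.1, -0.4, 0.1]
grip_width: 0.0261
```

Run:
```python
from h import *
c=snap('wrist','w12'); o=get_obs(); print(o['tool_pos'],o['tcp_rot'],o['grip_width'],o['wrist_force'])
s=snap('side','s12'); 
cv2.imwrite('pics/m12.png',np.hstack([cv2.resize(c['img'][130:330,180:340],None,fx=2.5,fy=2.5),cv2.resize(s['img'][110:210,270:350],(400,500))]))
```

```text
[0.60218926 0.28405767 0.30475424] [ 0.61987225  0.78470075 -0.00149692 -0.00094471] 0.02641983176630433 [ 0.06299156 -0.6369351   0.29356735]
```

View pics/m12.png

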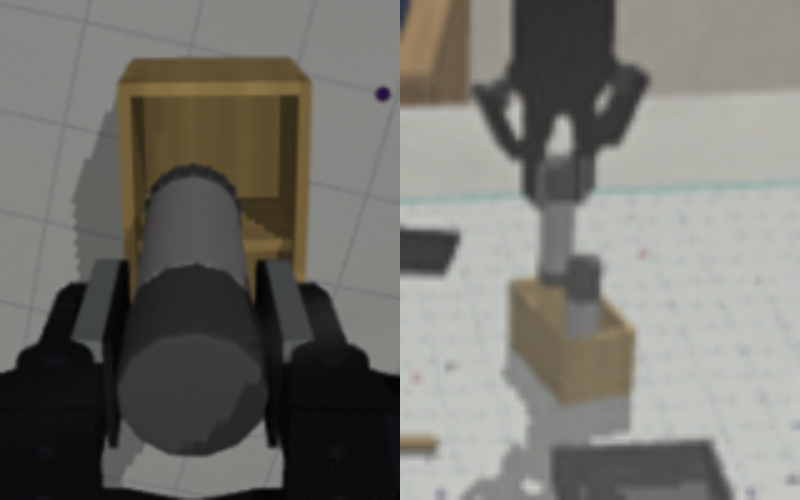

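Run:
```python
from h import *
c=load('w12')
f=lambda x,y,z:onz(c,180+x/2.5-.3,130+y/2.5-.3,z,True)[:2].round(4)
print('foot far edge',f(192,168,.068),'L',f(147,200,.068),'R',f(241,200,.068))
a,b=f(118,84,.055),f(311,84,.055)
x=(b-a)/np.linalg.norm(b-a); y=np.array([-x[1],x[0]]); print(a,b,np.linalg.norm(b-a),x,'bay',(a+b)/2-y*.0285)
```

```text
foot far edge [0.5976 0.2953] L [0.5872 0.2828] R [0.6137 0.2892]
[0.5711 0.3117] [0.6269 0.3252] 0.05740984236174139 [0.97195877 0.23515132] bay [0.60570181 0.29074917]
```

>>> move_arm([
  [[4, 6, 0, 0, 0, 0, 15], [4, 6, 0, 0, 0, 0, 15], [4, 6, -20, 0, 0, 0, 15], [4, 6, -40, 0, 0, 0, 15], [4, 6, -50, 0, 0, 0, 15]],
])

```text
clock: 14.23
tool_pos: [0.6066, 0.2913, 0.2548]
tcp_rot: [0.619, 0.785, -0.0, -0.0]
wrist_force: [-1.1, 0.1, -1.0]
grip_width: 0.0262
```

>>> move_arm([
  [[0, 0, -4, 0, 0, 0, 15], [0, 0, -8, 0, 0, 0, 15], [0, 0, -11, 0, 0, 0, 15], [0, 0, -11, 0, 0, 0, 15], [0, 0, -11, 0, 0, 0, 15]],
])

```text
clock: 14.65
tool_pos: [0.6071, 0.2913, 0.2455]
tcp_rot: [0.619, 0.785, 0.0, 0.0]
wrist_force: [-0.7, -0.3, -0.4]
grip_width: 0.0263
```

>>> move_arm([
  [[0, 0, -2, 0, 0, 0, 15], [0, 0, -3, 0, 0, 0, 15], [0, 0, -3, 0, 0, 0, 28], [0, 0, -3, 0, 0, 0, 34], [0, 0, -3, 0, 0, 0, 45]],
])

```text
clock: 15.07
tool_pos: [0.6069, 0.2912, 0.2419]
tcp_rot: [0.62, 0.785, 0.0, 0.0]
wrist_force: [-0.5, -0.1, 0.6]
grip_width: 0.0443
```

>>> move_arm([
  [[0, 0, 0, 0, 0, 0, 60], [0, 0, 5, 0, 0, 0, 70], [0, 0, 35, 0, 0, 0, 70], [0, 0, 70, 0, 0, 0, 70], [0, 0, 100, 0, 0, 0, 70]],
])

```text
clock: 15.48
tool_pos: [0.6068, 0.2912, 0.3435]
tcp_rot: [0.62, 0.785, -0.0, -0.0]
wrist_force: [0.5, 0.7, 1.0]
grip_width: 0.0698
```

Run:
```python
from h import *
c=snap('wrist','w13'); o=get_obs(); print(o['tool_pos'],o['tcp_rot'],o['grip_width'],o['wrist_force'])
s=snap('side','s13'); 
cv2.imwrite('pics/m13.png',np.hstack([cv2.resize(c['img'][130:330,180:340],None,fx=2.5,fy=2.5),cv2.resize(s['img'][110:210,270:350],(400,500))]))
```

```text
[0.60816526 0.29166931 0.35134428] [0.61943474 0.7850266  0.00472838 0.00338941] 0.06978777923160437 [1.84798021 0.82472246 4.07756443]
```

View pics/m13.png

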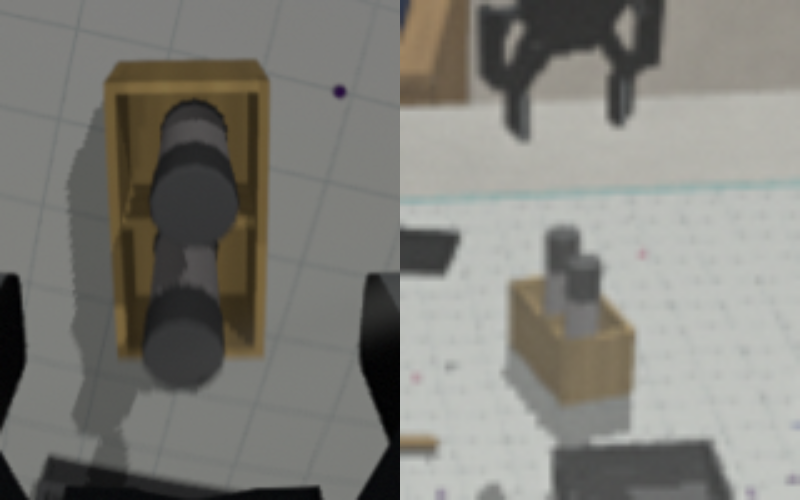

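The glue stick stands upright in the empty bay: wrist crop (195,190), side crop (562,260). Narrow brush next.

>>> move_arm([
  [[-33, -22, 0, 0, 0, 7, 50], [-66, -45, 0, 0, 0, 14, 50], [-99, -68, -10, 0, 0, 21, 50], [-132, -91, -20, 0, 0, 28, 50], [-160, -110, -35, 0, 0, 35, 50]],
])

```text
clock: 16.0
tool_pos: [0.4446, 0.1802, 0.307]
tcp_rot: [0.352, 0.936, 0.0, 0.001]
wrist_force: [0.5, -1.4, -0.4]
grip_width: 0.05
```

>>> move_arm([
  [[-30, -20, -10, 0, 0, 7, 50], [-34, -23, -20, 0, 0, 14, 50], [-34, -23, -30, 0, 0, 21, 50], [-34, -23, -40, 0, 0, 28, 50], [-34, -23, -40, 0, 0, 35, 50]],
])

```text
clock: 16.42
tool_pos: [0.4118, 0.1578, 0.2653]
tcp_rot: [0.055, 0.999, -0.0, -0.001]
wrist_force: [0.7, 0.7, 0.1]
grip_width: 0.0496
```

Run:
```python
from h import *
c=snap('wrist','w14'); o=get_obs(); print(o['tool_pos'],o['tcp_rot'],o['grip_width'],o['wrist_force'])
```

```text
[0.41214754 0.15792654 0.26597296] [ 5.07550340e-02  9.98710690e-01 -1.63666724e-04 -9.26353940e-04] 0.05019584120525381 [ 0.29243186  0.23795694 -0.65877411]
```

View pics/w14.png

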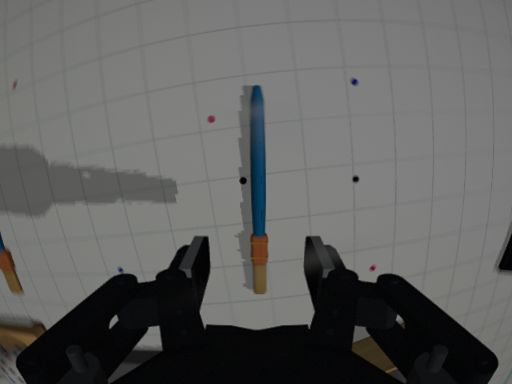

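```bash
cat >> h.py <<'E'
def wbrush(f,us):
    c=load(f)
    P=[onz(c,u,v,.006,True)[:2] for u,v in us]
    d=(P[1]-P[0]); L=np.linalg.norm(d); d/=L
    print('tail',P[0].round(4),'tip',P[1].round(4),'L',L.round(4),'yaw',np.degrees(np.arctan2(d[1],d[0])).round(2),'mid',((P[0]+P[1])/2).round(4))
E
python3 -c "
from h import *
wbrush('w14',[(256.5,85.5),(259.5,294)])"
```

```text
tail [0.3205 0.1688] tip [0.5004 0.1518] L 0.1808 yaw -5.4 mid [0.4104 0.1603]
```

>>> move_arm([
  [[-1, 2, -35, 0, 0, 0, 40], [-1, 2, -65, 0, 0, 0, 40], [-1, 2, -82, 0, 0, 0, 40], [-1, 2, -87, 0, 0, 0, 40], [-1, 2, -87, 0, 0, 0, 40]],
])

```text
clock: 16.88
tool_pos: [0.4114, 0.1601, 0.1788]
tcp_rot: [0.058, 0.998, -0.0, -0.001]
wrist_force: [0.3, 0.3, 0.2]
grip_width: 0.0397
```

Run:
```python
from h import *
o=get_obs(); print(o['tool_pos'],o['tcp_rot'],o['grip_width'],o['wrist_force'])
```

```text
[0.41140757 0.16009436 0.17883209] [ 5.81395011e-02  9.98307467e-01 -2.62763969e-04 -1.38941364e-03] 0.039740816732284606 [0.25394544 0.34658361 0.23744501]
```

>>> move_arm([
  [[0, 0, -2, 0, 0, 0, 30], [0, 0, -3, 0, 0, 0, 20], [0, 0, -3, 0, 0, 0, 5], [0, 0, -3, 0, 0, 0, 2], [0, 0, -3, 0, 0, 0, 2]],
])

```text
clock: 17.3
tool_pos: [0.4124, 0.1602, 0.1778]
tcp_rot: [0.057, 0.998, 0.0, 0.001]
wrist_force: [-0.7, 0.4, 5.8]
grip_width: 0.0105
```

>>> move_arm([
  [[0, 0, 0, 0, 0, 0, 2], [0, 0, 0, 0, 0, 0, 2], [0, 0, 0, 0, 0, 0, 2], [0, 0, 8, 0, 0, 0, 2], [0, 0, 30, 0, 0, 0, 2]],
])

```text
clock: 17.72
tool_pos: [0.4105, 0.1599, 0.2056]
tcp_rot: [0.057, 0.998, -0.0, -0.003]
wrist_force: [0.6, -0.3, 0.5]
grip_width: 0.0104
```

Run:
```python
from h import *
c=snap('wrist','w15');o=get_obs(); print(o['tool_pos'],o['tcp_rot'],o['grip_width'],o['wrist_force'])
```

```text
[0.41238234 0.1603494  0.21002895] [5.71222841e-02 9.98366701e-01 1.71875406e-04 9.72150411e-04] 0.010922641495030725 [1.47928302 0.98471794 1.78665793]
```

View pics/w15.png

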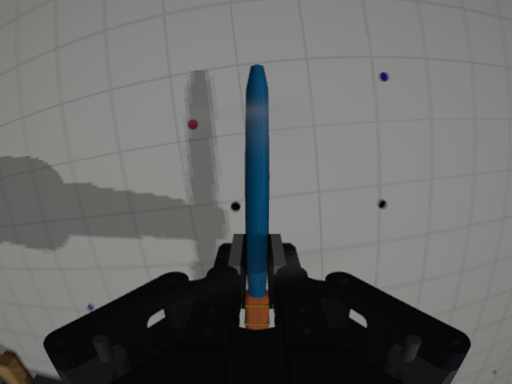

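>>> move_arm([
  [[0, 0, 30, 0, 0, -7, 2], [20, -14, 65, 0, 0, -14, 2], [50, -35, 70, 0, 0, -21, 2], [82, -58, 70, 0, 0, -28, 2], [115, -81, 70, 0, 0, -35, 2]],
])

```text
clock: 18.18
tool_pos: [0.5278, 0.0785, 0.2788]
tcp_rot: [0.357, 0.934, 0.0, 0.001]
wrist_force: [0.8, 1.0, -0.0]
grip_width: 0.0106
```

>>> move_arm([
  [[33, -23, 0, 0, 0, -7, 2], [66, -46, 0, 0, 0, -14, 2], [95, -68, 0, 0, 0, -21, 2], [121, -91, 0, 0, 0, -28, 2], [121, -91, 0, 0, 0, -35, 2]],
])

```text
clock: 18.6
tool_pos: [0.6519, -0.0167, 0.2771]
tcp_rot: [0.623, 0.782, 0.0, 0.003]
wrist_force: [0.5, -0.8, -0.0]
grip_width: 0.0107
```

>>> move_arm([
  [[0, 0, 0, 0, 0, -7, 2], [0, 0, 0, 0, 0, -13, 2], [0, 0, 0, 0, 0, -13, 2], [0, 0, 0, 0, 0, -13, 2], [0, 0, 0, 0, 0, -13, 2]],
])

```text
clock: 19.02
tool_pos: [0.6477, -0.0117, 0.277]
tcp_rot: [0.703, 0.711, 0.0, 0.0]
wrist_force: [0.5, 0.1, -0.3]
grip_width: 0.0109
```

Run:
```python
from h import *
c=snap('wrist','w16');o=get_obs(); print(o['tool_pos'],o['tcp_rot'],o['grip_width'],o['wrist_force'])
```

```text
[ 0.64766739 -0.0116371   0.27702635] [7.03420789e-01 7.10773657e-01 7.82703670e-06 3.97006720e-05] 0.010633785839195428 [ 0.40862077  0.48635259 -0.78370187]
```

View pics/w16.png

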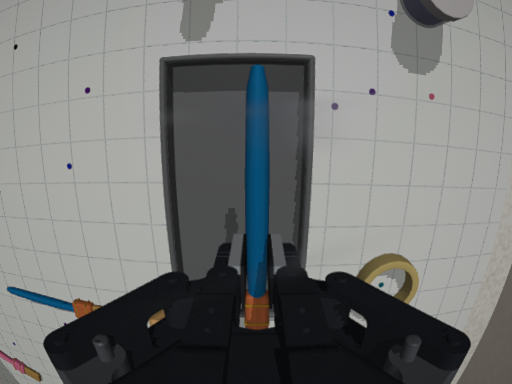

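Run:
```python
from h import *
c=load('w16')
for p in((160.5,58),(314.5,57),(168,200),(311,200)): print(p,onz(c,*p,.026,True).round(4))
```

```text
(160.5, 58) [0.5746 0.104  0.026 ]
(314.5, 57) [0.6894 0.1036 0.026 ]
(168, 200) [ 0.5773 -0.0073  0.026 ]
(311, 200) [ 0.6906 -0.0061  0.026 ]
```

>>> move_arm([
  [[2, 1, -35, 0, 0, 1, 2], [2, 1, -65, 0, 0, 1, 2], [2, 1, -85, 0, 0, 1, 2], [2, 1, -91, 0, 0, 1, 2], [2, 1, -93, 0, 0, 1, 2]],
])

```text
clock: 19.48
tool_pos: [0.6492, -0.0106, 0.1826]
tcp_rot: [0.698, 0.716, -0.001, -0.001]
wrist_force: [0.3, 0.5, -0.2]
grip_width: 0.0107
```

>>> move_arm([
  [[0, 0, 0, 0, 0, 0, 2], [0, 0, -1, 0, 0, 0, 14], [0, 0, -1, 0, 0, 0, 20], [0, 0, -1, 0, 0, 0, 24], [0, 0, -1, 0, 0, 0, 24]],
])

```text
clock: 19.9
tool_pos: [0.6502, -0.0109, 0.1839]
tcp_rot: [0.698, 0.716, 0.001, 0.001]
wrist_force: [-0.1, -0.4, -1.0]
grip_width: 0.0239
```

>>> move_arm([
  [[0, 0, 10, 0, 0, 0, 24], [0, 0, 30, 0, 0, 0, 24], [0, 0, 60, 0, 0, 0, 24], [0, 0, 100, 0, 0, 0, 40], [0, 0, 110, 0, 0, 0, 40]],
])

```text
clock: 20.32
tool_pos: [0.6514, -0.0111, 0.3003]
tcp_rot: [0.698, 0.716, 0.003, 0.004]
wrist_force: [1.6, -0.1, 2.5]
grip_width: 0.0401
```

Run:
```python
from h import *
c=snap('wrist','w17');o=get_obs(); print(o['tool_pos'],o['tcp_rot'],o['grip_width'],o['wrist_force'])
```

```text
[ 0.65162033 -0.01105575  0.30059064] [0.69809287 0.71598233 0.00330587 0.00497178] 0.040026638989373226 [ 0.53249011 -0.48249617  1.4613171 ]
```

View pics/w17.png

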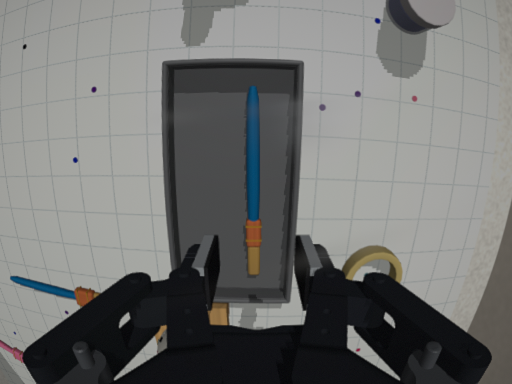

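Narrow brush lies in the tray, (253,180). Wide brush next.

>>> move_arm([
  [[-34, -19, 0, 0, 0, 7, 40], [-68, -38, 0, 0, 0, 14, 40], [-102, -57, 0, 0, 0, 21, 40], [-136, -76, 0, 0, 0, 28, 40], [-170, -95, 0, 0, 0, 35, 40]],
])

```text
clock: 20.78
tool_pos: [0.4782, -0.1059, 0.2927]
tcp_rot: [0.448, 0.894, -0.0, -0.0]
wrist_force: [0.4, -1.2, 0.2]
grip_width: 0.0396
```

>>> move_arm([
  [[-34, -19, 0, 0, 0, 7, 40], [-68, -38, 0, 0, 0, 14, 40], [-74, -41, -10, 0, 0, 21, 40], [-74, -41, -20, 0, 0, 28, 40], [-74, -41, -30, 0, 0, 35, 40]],
])

```text
clock: 21.2
tool_pos: [0.4051, -0.1472, 0.2629]
tcp_rot: [0.164, 0.986, -0.0, 0.0]
wrist_force: [0.2, 0.8, 0.3]
grip_width: 0.0402
```

>>> move_arm([
  [[0, 0, 0, 0, 0, 7, 40], [0, 0, 0, 0, 0, 14, 40], [0, 0, 0, 0, 0, 16, 40], [0, 0, 0, 0, 0, 16, 40], [0, 0, 0, 0, 0, 16, 40]],
])

```text
clock: 21.62
tool_pos: [0.406, -0.1466, 0.2628]
tcp_rot: [0.028, 1.0, -0.0, 0.0]
wrist_force: [-0.5, 1.5, -0.6]
grip_width: 0.0397
```

Run:
```python
from h import *
c=snap('wrist','w18');o=get_obs(); print(o['tool_pos'],o['tcp_rot'],o['grip_width'],o['wrist_force'])
```

```text
[ 0.40608488 -0.14662045  0.26284036] [ 2.78986331e-02  9.99610756e-01 -3.79693968e-05  4.48370856e-05] 0.04043364420139845 [ 0.0700271   0.66443793 -0.22147915]
```

View pics/w18.png

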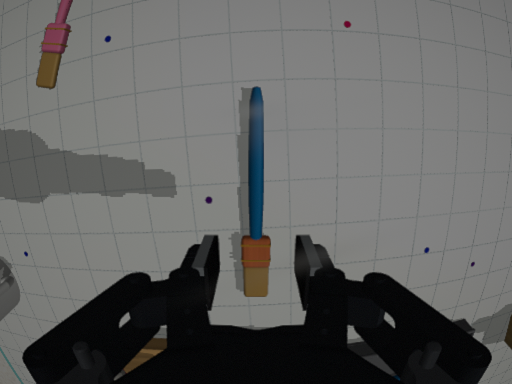

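```bash
python3 -c "
from h import *
wbrush('w18',[(256.5,87),(256,296)])"
```

```text
tail [ 0.3164 -0.1405] tip [ 0.4961 -0.151 ] L 0.18 yaw -3.37 mid [ 0.4062 -0.1457]
```

>>> move_arm([
  [[0, 1, -35, 0, 0, 0, 40], [0, 1, -65, 0, 0, 0, 40], [0, 1, -80, 0, 0, 0, 40], [0, 1, -85, 0, 0, 0, 40], [0, 1, -85, 0, 0, 0, 40]],
])

```text
clock: 22.08
tool_pos: [0.4057, -0.1454, 0.1768]
tcp_rot: [0.028, 1.0, 0.001, -0.001]
wrist_force: [-0.6, 0.2, 0.8]
grip_width: 0.0401
```

>>> move_arm([
  [[0, 0, 0, 0, 0, 0, 30], [0, 0, 0, 0, 0, 0, 20], [0, 0, 0, 0, 0, 0, 5], [0, 0, 0, 0, 0, 0, 2], [0, 0, 0, 0, 0, 0, 2]],
])

```text
clock: 22.5
tool_pos: [0.4067, -0.146, 0.179]
tcp_rot: [0.027, 1.0, -0.001, 0.001]
wrist_force: [-1.1, 0.4, 6.8]
grip_width: 0.0105
```

>>> move_arm([
  [[0, 0, 0, 0, 0, 0, 2], [0, 0, 0, 0, 0, 0, 2], [0, 0, 8, 0, 0, 0, 2], [0, 0, 40, 0, 0, 0, 2], [0, 0, 80, 0, 0, 0, 2]],
])

```text
clock: 22.92
tool_pos: [0.4049, -0.1449, 0.2573]
tcp_rot: [0.027, 1.0, 0.002, -0.003]
wrist_force: [1.2, -1.1, -0.9]
grip_width: 0.0107
```

Run:
```python
from h import *
c=snap('wrist','w19');o=get_obs(); print(o['tool_pos'],o['tcp_rot'],o['grip_width'],o['wrist_force'])
```

```text
[ 0.40766853 -0.14642602  0.26534879] [ 0.02686197  0.99963164 -0.00211318  0.0032474 ] 0.010453519010933597 [ 2.66073427 -0.06307716  5.36680291]
```

View pics/w19.png

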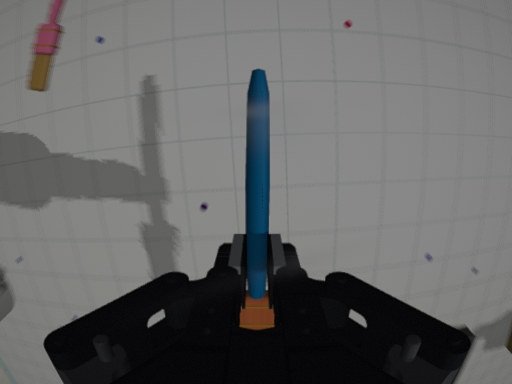

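>>> move_arm([
  [[0, 0, 30, 0, 0, -7, 2], [10, 7, 42, 0, 0, -14, 2], [40, 27, 42, 0, 0, -21, 2], [72, 48, 42, 0, 0, -28, 2], [104, 69, 42, 0, 0, -35, 2]],
])

```text
clock: 23.38
tool_pos: [0.5082, -0.078, 0.3014]
tcp_rot: [0.319, 0.948, -0.0, 0.001]
wrist_force: [0.4, -1.8, -0.3]
grip_width: 0.0101
```

>>> move_arm([
  [[33, 21, 0, 0, 0, -7, 2], [66, 42, 0, 0, 0, -14, 2], [90, 58, 0, 0, 0, -21, 2], [103, 66, 0, 0, 0, -28, 2], [103, 66, 0, 0, 0, -35, 2]],
])

```text
clock: 23.8
tool_pos: [0.6128, -0.0104, 0.3004]
tcp_rot: [0.588, 0.809, 0.001, 0.001]
wrist_force: [0.3, -0.6, 1.6]
grip_width: 0.0106
```

>>> move_arm([
  [[0, 0, 0, 0, 0, -7, 2], [0, 0, -10, 0, 0, -14, 2], [0, 0, -25, 0, 0, -16, 2], [0, 0, -25, 0, 0, -16, 2], [0, 0, -25, 0, 0, -16, 2]],
])

```text
clock: 24.22
tool_pos: [0.61, -0.0124, 0.2746]
tcp_rot: [0.693, 0.721, -0.001, -0.001]
wrist_force: [0.6, -0.5, 0.7]
grip_width: 0.0104
```

Run:
```python
from h import *
c=snap('wrist','w20');o=get_obs(); print(o['tool_pos'],o['tcp_rot'],o['grip_width'],o['wrist_force'])
```

```text
[ 0.61043387 -0.0125594   0.27536393] [ 6.92897163e-01  7.21036416e-01 -5.07559732e-05 -7.57751676e-05] 0.010780826734151013 [0.06127215 0.19163625 0.12236218]
```

View pics/w20.png

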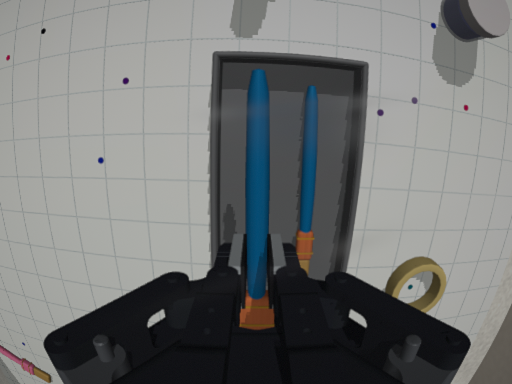

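>>> move_arm([
  [[2, 1, -30, 0, 0, -2, 2], [2, 1, -60, 0, 0, -2, 2], [2, 1, -80, 0, 0, -2, 2], [2, 1, -88, 0, 0, -2, 2], [2, 1, -90, 0, 0, -2, 2]],
])

```text
clock: 24.68
tool_pos: [0.6122, -0.0116, 0.1839]
tcp_rot: [0.706, 0.708, -0.001, -0.001]
wrist_force: [0.6, 0.5, -0.2]
grip_width: 0.0108
```

>>> move_arm([
  [[0, 0, -1, 0, 0, 0, 2], [0, 0, -1, 0, 0, 0, 14], [0, 0, -1, 0, 0, 0, 18], [0, 0, -1, 0, 0, 0, 22], [0, 0, -1, 0, 0, 0, 22]],
])

```text
clock: 25.1
tool_pos: [0.6129, -0.0117, 0.185]
tcp_rot: [0.706, 0.708, 0.001, 0.001]
wrist_force: [-0.2, -0.7, 0.5]
grip_width: 0.022
```

>>> move_arm([
  [[0, 0, 10, 0, 0, 0, 22], [0, 0, 30, 0, 0, 0, 22], [0, 0, 60, 0, 0, 0, 22], [-30, 0, 100, 0, 0, 0, 40], [-60, 0, 130, 0, 0, 0, 40]],
])

```text
clock: 25.52
tool_pos: [0.5593, -0.0118, 0.3096]
tcp_rot: [0.706, 0.708, 0.001, 0.001]
wrist_force: [-0.1, 0.4, 1.1]
grip_width: 0.0398
```

>>> move_arm([
  [[-35, 15, 0, 0, 0, 0, 40], [-70, 35, 0, 0, 0, 0, 40], [-105, 50, 0, 0, 0, 0, 40], [-140, 65, 0, 0, 0, 0, 40], [-140, 65, 0, 0, 0, 0, 40]],
])

```text
clock: 25.93
tool_pos: [0.4118, 0.0559, 0.3069]
tcp_rot: [0.705, 0.709, -0.002, -0.003]
wrist_force: [-0.9, 1.2, -0.8]
grip_width: 0.04
```

Run:
```python
from h import *
s=snap('side','s21');c=snap('top','t21');o=get_obs(); print(o['tool_pos'],o['grip_width'],o['wrist_force'])
cv2.imwrite('pics/s21c.png',cv2.resize(s['img'][130:380,180:400],None,fx=2.4,fy=2.4,interpolation=cv2.INTER_CUBIC))
cv2.imwrite('pics/t21c.png',cv2.resize(c['img'][90:230,140:480],None,fx=2.35,fy=2.35,interpolation=cv2.INTER_CUBIC))
```

```text
[0.41768981 0.05400109 0.30840943] 0.04002842429965599 [ 0.83682737 -0.45086001 -0.05311716]
```

View pics/s21c.png

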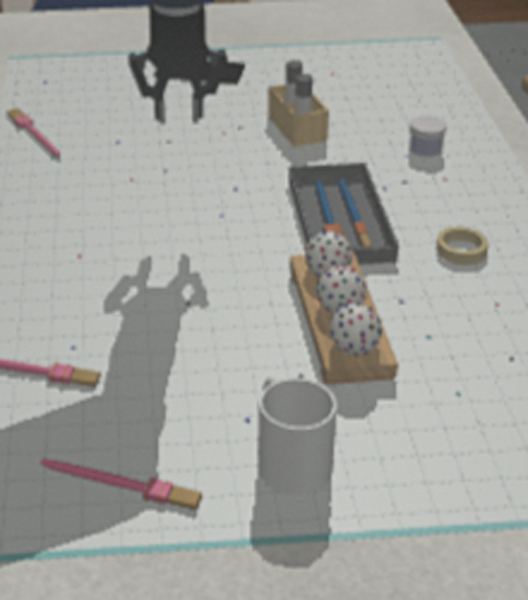

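View pics/t21c.png

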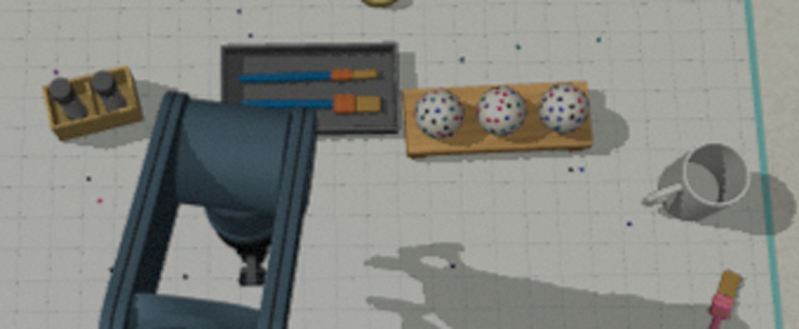

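The top and side views show both brushes lengthwise in the tray, three balls in the rack, the glue stick in its bay and the mug where it was. I'll do one numeric check before handing in.

Run:
```python
from h import *
t=load('t21');s=load('s21')
T=lambda x,y:ray(t,140+x/2.35,90+y/2.35); S=lambda x,y:ray(s,180+x/2.4,130+y/2.4)
for n,a,b in(('done',(439,112),(329,255)),('mid',(501,110),(342,292)),('far',(564,108),(357,329)),('gluetop',(60,90),(294,67))):
    o1,d1=T(*a);o2,d2=S(*b)
    k=np.linalg.lstsq(np.c_[d1,-d2],o2-o1,rcond=None)[0]; p,q=o1+k[0]*d1,o2+k[1]*d2
    print(n,((p+q)/2).round(4),'gap',np.linalg.norm(p-q).round(4))
f=lambda x,y,z:onz(t,140+x/2.35,90+y/2.35,z)[:2].round(4)
print('narrow',f(240,78,.01),f(378,73,.01),'wide',f(240,103,.01),f(380,104,.01)); print('mug',f(717,173,.092))
```

```text
done [ 0.5865 -0.1709  0.0518] gap 0.0001
mid [ 0.5891 -0.2479  0.0496] gap 0.0004
far [ 0.5912 -0.325   0.0522] gap 0.0028
gluetop [0.6072 0.2885 0.0963] gap 0.0034
narrow [0.6481 0.0773] [ 0.6527 -0.1003] wide [0.6146 0.0773] [ 0.6111 -0.1019]
mug [ 0.4953 -0.4894]
```

```bash
python3 -c "
from station import *
print(job_done())"
```

```text
the job is handed in; nothing more can be done
None
```

I put everything in its place and handed the job in at about 26 s of the 125 s allowed; the station gave no verdict. Both loose balls are in the two free rack holes, the glue stick is upright in the caddy's empty bay, and both paintbrushes lie lengthwise in the tray.

What the last top and side views showed:
- **Balls:** all three centres measured about 50–52 mm high, 77 mm apart along the rack. The drying ball is still in its hole.
- **Brushes:** both are within about 2° of the tray's length. Their middles are within a few millimetres of the tray's middle lengthwise.
- **Mug:** it measured within about 3 mm of where it started, which is within measurement error.
- **Robot:** the gripper was empty and clear of everything.

Checks that disagreed:
- **Glue stick height:** its top measured 96 mm, not the expected 104 mm. I read the pixels by hand and the two views were 3 mm apart, so I put this down to reading error. The stick looks upright and level with its neighbour.
- **Empty bay position:** my first estimate was about 9 mm off because I misread the caddy's near corners. I corrected it from the wrist view before lowering the stick.

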